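# Clamp the vial and hold the photometer's filter selector at its third click

### The arm

A 6-joint arm with a two-finger parallel gripper is mounted at the origin on the work surface. World frame = base frame: x ahead of the robot, y to its left, z up, the work surface at z = 0. Lengths are in m, angles in rad, forces in N, time in s.
With the tool pointing down it reaches from about 0.25 to 0.725 m from the base axis. Payload 9.7 kg.
Tool frame: the origin (TCP) lies at the very end of the fingers, on their centre line; the grasp point (between the pads) lies 19 mm behind it; x points along the fingers, y is the direction in which the jaws open and shut, and the axes are right-handed (so a half turn about x gives the same grasp; the last joint's range is limited). The gripper opens to 85 mm and grips with 20 to 120 N. Pads are 22 mm wide; open, the fingers measure 114 mm over their backs; the gripper's body (76 mm by 85 mm) begins 54 mm behind the grasp point. The pads swing forward as they close: fully open they stand 13 mm farther back than shut.
Start: joints at [1.262, 0.087, 0.176, 1.66, 0, 1.571], TCP at [0.167, 0.524, 0.231] pointing down, gripper open.
Joint ranges: [-3.13, 3.13], [-0.85, 1.81], [-1.15, 1.24], [-2.2, 2.28], [-1.44, 1.52], [-3.14, 3.14]. Speed limits (rad/s): [2.22, 2.22, 2.57, 3.14, 3.14, 3.14].

### API

Orientations are given as a 3x3 rotation matrix whose columns are the frame's x, y, z axes.
In Python, from station import * gives the robot as it stands.
- The arm moves only by the tool send_rows, never from a script. Its argument "deltas" is a list of rows, each a list of 3 entries, a list of its own where there are three numbers: the finger opening in mm, from 0 to 85.4, then the shift along the tool's x, y, z in mm, then the turn about the tool's x in rad. In form: [[gripper, [x, y, z], roll], ...]. A call has 1 to 10 rows; each row shifts and turns the commanded pose from where the row before left it, along the tool's axes as they then stand; what a row does not reach is not made up. A row lasts 1/10 s, in which the tool goes at most 50 mm and 8.59 degrees, less where a joint would pass 70% of its speed; a pose out of reach is approached as far as the arm can. A call is refused whole if a number of a shift passes 50 or a number of a turn 0.15, either way. A call with a gripper value outside its range is refused whole. The fingers move at their own pace and stop on an object; the grip force is fixed at half the most. Time passes only in rows, so rows that do not move let the fingers close. It gives the time, the measured TCP pose, the force and the opening at its end, in the units of the state.
- read_state(): the state, without advancing time (a new reading comes with each control period).
- capture(name): name is "side" or "top"; returns the picture (400x640x3 uint8, red, green, blue); there is no depth.
- calibration(name): a dict with "K" (3x3 intrinsics, pixels), "R" (3x3) and "t" (3): a world point X has camera coordinates R X + t. Camera axes: x right, y down, z forward; pixel columns grow to the right and rows downward; lengths in m; the calibration is good to about 2 mm. A picture is of the moment at which its call begins. calibration takes no time and is no camera call.
- job_done(): hands the job in, once; it reports no verdict.
Trained networks look in the newest picture that a camera, given by its name, has taken for a name from the list of things; names that differ only in an ending like _2 or _b are one class to them, and where a whole thing is asked for, a point or a joint stands for the part that bears it (a point fixed in the world has none). Each returns a list of dicts, best first, with "conf" (0 to 1); they miss things now and then, are a little off and sometimes report something else, mostly with a low value. They report only what shows in the picture. A call takes as long as a camera call. They do not tell look-alikes from the thing itself.
- boxes_of(camera, query): "centre" ([column, row] in pixels, amid what is visible of it).
- cut_out(camera, query): "region" (400x640 bool, what is visible of it) and "centre" ([column, row] in pixels, amid what is visible of it).
The state is a dict: "t": time; "qpos": joint angles; "qvel": joint speeds; "tau": joint torques, N m; "eef_pos": TCP position; "ee_rot": TCP orientation; "contact_force": force on the tool from outside, world axes, zero at the start; "wrist_torque": the same for the moment, N m; "gripper_width": finger opening in m.
Only numpy, scipy, OpenCV 4.12 (cv2) and the standard library are available. Lean on these libraries where they do the work, as an engineer would, in place of code of your own. Each camera call takes 0.05 s, during which the arm holds its last target. There are 200 camera calls.

### The job

Take a reading through the third filter of the bench photometer. First slide the clamp jaw up to the vial standing in the photometer's holder until the jaw's sprung pad gives a few millimetres and presses the vial gently into the V-block, and leave the jaw there; then grip the selector knob and turn it clockwise from home, counting clicks, to the third click stop without running past it. Finish while still holding the knob there, since it springs home if let go, with the vial upright and clamped, and leave the other things on the bench where they are.

Things in the scene. Friction and masses are not known exactly. Their poses are not given: they have to be found in the camera images.
- photometer: Bench photometer, fixed. Grey base plate 140 x 335 x 20 mm (y -155 to +180 mm); along its y: white selector box (116 x 110 mm, centre y = -95, top 65 mm above the bench), aluminium V-block opening to +y (top 65 mm up), the vial's place, the sliding jaw. Origin on the bench, in line with knob axis, vial and jaw (all at x = 0). x is the plate's short direction, z up.
- v_seat (a point): Point 50 mm above the bench on the axis that the vial has when it sits fully home in the V-block (photometer y = +20 mm).
- vial_center (a point): The loose vial in the holder: round amber glass, white cap, 28 mm diameter, 61 mm high, about 40 g, upright on the base plate (20 mm above the bench) between V-block and jaw, 2 to 15 mm short of the V-block. Point on its axis half-way up (30 mm above its underside), z along the axis.
- vial: The same vial; origin at the centre of its underside, z along its axis.
- jaw_grip (a point): Grip fin of the sliding jaw: upright aluminium block 20 mm wide in photometer x, 34 mm long in y (the slide direction), top 82 mm above the bench. Point: its middle, 66 mm above the bench; pinch across x from above. The jaw's plate (40 mm wide, top 67 mm up) lies 17 to 29 mm, the pad's front face 44 mm (pad not pushed in) from the point towards -y. Axes as the photometer's.
- jaw (a joint): Slide of the jaw, m: 0 = fully open, grows as it moves towards the V-block (photometer -y), end of travel 0.085. Friction of about 6 N: it stays where it is left. With the vial home in the V-block, the pad first touches it at 0.071.
- pad (a joint): How far the jaw's sprung pad is pushed in towards the fin, m: 0 = out, 0.008 = bottomed. Spring 500 N/m, so 4 mm is 2 N and the full 8 mm is 4 N.
- pad_face (a point): Middle of the front face of the jaw's dark rubber pad (faces photometer -y), 34 mm wide in x, 38 mm high, 6 mm thick, lower edge 24 mm above the bench; the point is 43 mm above the bench.
- knob_grip (a point): Selector knob on the selector box: black bar 46 mm long, 14 mm thick, 40 mm high (top 112 mm above the bench) on a round skirt, 48 mm wide, 6 mm high. Axis vertical. Point on the axis, 98 mm above the bench; its x runs along the bar to the end with a white line. At home the bar points along photometer +x, at the longest black mark on the box; five shorter marks show the other stops.
- selector (a joint): Angle of the selector, rad: 0 = home (end stop), grows clockwise seen from above. Click stops every 0.3927 (22.5 degrees): third at 1.178, fourth 1.571, end 1.963. A spring returns it home from any stop when let go: resisting torque falls to 0.02 to 0.05 N m on nearing a stop and jumps to 0.11 to 0.16 right past it. Grip with 15 N or more.
- spare_vial_center (a point): A second, equal vial that stands on the bench beside the photometer; bystander. Point half-way up.
- tube_rack: Rack of micro tubes, 56 x 122 x 36 mm, tubes to 44 mm; bystander. Origin at the centre of its underside.
- bottle: Small glass bottle with screw cap, 56 mm diameter, 100 mm high; bystander. Origin at the centre of its underside.
- dish: Closed flat dish, 94 mm diameter, 16 mm high; bystander. Origin at the centre of its underside.
- tip_box: Pipette tip box, 87 x 122 x 63 mm; bystander. Origin at the centre of its underside.
- marker: Marker pen lying down, 130 mm long, 12 mm thick; bystander. Origin at its middle, on the bench.
There are look-alikes about, which are no part of the job. Leave any green or turquoise look-alike of the vial alone.

How it is judged:
On the way, in this order (a step that is already met when the one before it is completed fails the run):
1. with the selector still at home, the jaw's pad presses the vial with more than 1.0 N, the vial home in the V-block (contact force between pad and vial above 1 N and horizontal distance between vial_center and v_seat below 0.005 m and value of joint selector below 0.2 rad), for 0.3 s.
2. the selector passes the first click stop in the fingers (value of joint selector between 0.3 and 0.9 rad and contact force between the fingers and selector above 1 N).
3. the selector is at the third click stop, held by the fingers (value of joint selector between 1.0581 and 1.2981 rad and contact force between the fingers and selector above 2 N), for 0.3 s.
At the end, for the whole second after the job is handed in: The selector rests within 0.12 rad of its third click stop (1.178 rad), held by the fingers with more than 2 N; the jaw's pad presses the vial with more than 0.8 N, the vial within 5 mm of its seat in the V-block and upright within 0.1 rad (all of step 3 and velocity of joint selector between -0.1 and 0.1 rad/s and contact force between pad and vial above 0.8 N and horizontal distance between vial_center and v_seat below 0.005 m and angle between vial's own z axis and vertical below 0.1 rad); the arm keeps its last pose, push and grip.
It fails at once if the selector is run past the third stop, more than half-way to the fourth (value of joint selector above 1.37445 rad).
It fails at once if the vial is squeezed with more than 20 N (contact force between pad and vial above 20 N).
It fails at once if a bystander is moved more than 25 mm (distance of any of spare_vial_center, tube_rack, bottle, dish, tip_box, marker from where it was at the start of the episode above 0.025 m).
It also fails if it takes over 58 s, if anything falls off the work surface, if the arm or the gripper's body presses on something with over 40 N, if the wrist force passes 120 N, or if a joint passes its speed limit or range.

## Working session

There is one attempt and no reset: what is moved stays moved. The work goes in short steps, Python scripts to look and compute and a tool call to move; the robot and the scene stay as the last step left them, time stands still between calls to the robot, and variables do not carry over. Pictures are saved under pics/ and viewed, about 8 in all and at most 12, crops included, and the job is handed in when it is done.

Besides the shell and the picture viewer there is one more tool, called after ">>>" by a JSON object that holds its "method" and its "body", one argument or row to a line. send_rows: Moves the arm, as the interface text tells. Its arguments: {"type":"object","properties":{"deltas":{"type":"array"}},"required":["deltas"]}

```bash
ls; mkdir -p pics
cat > h.py <<'E'
from station import *
import numpy as np, cv2
def proj(c,X):
    k=calibration(c); p=np.array(k["K"])@(np.array(k["R"])@np.array(X,float)+np.array(k["t"])); return p[:2]/p[2]
def back(c,uv,z):
    k=calibration(c); R=np.array(k["R"]); t=np.array(k["t"])
    d=R.T@np.linalg.inv(np.array(k["K"]))@np.array([uv[0],uv[1],1.]); o=-R.T@t
    return o+d*(z-o[2])/d[2]
def save(c,n):
    im=np.array(capture(c)); cv2.imwrite(f"pics/{n}.png",im[:,:,::-1]); return im
E
python3 - <<'E'
from h import *
s=read_state(); print(s['eef_pos'],s['ee_rot'],s['gripper_width'],s['t'])
for c in ["top","side"]:
    save(c,c+"0"); k=calibration(c); print(c,np.round(-np.array(k["R"]).T@np.array(k["t"]),3))
    for q,z in [("photometer",.02),("vial_center",.08),("jaw_grip",.082),("knob_grip",.112),("pad_face",.06),("spare_vial_center",.06)]:
        for b in boxes_of(c,q)[:4]: print(c,q,round(b["conf"],2),np.round(b["centre"]),np.round(back(c,b["centre"],z),3))
a=cv2.imread("pics/top0.png");b=cv2.imread("pics/side0.png")
E
```

```text
pics
[0.16707598 0.5237508  0.23057192] [[-4.20736930e-04  3.03918482e-01  9.52697948e-01]
 [-1.31134479e-03  9.52697045e-01 -3.03918773e-01]
 [-9.99999052e-01 -1.37718534e-03 -2.29291132e-06]] 0.0852837834442603 0.0
top [0.437 0.059 0.869]
top photometer 0.94 [346. 200.] [ 0.586 -0.01   0.02 ]
top photometer 0.29 [233. 160.] [0.675 0.251 0.02 ]
top vial_center 0.64 [317. 300.] [0.369 0.052 0.08 ]
top vial_center 0.63 [331. 195.] [0.586 0.026 0.08 ]
top vial_center 0.5 [305. 264.] [0.441 0.077 0.08 ]
top jaw_grip 0.81 [284. 180.] [0.615 0.127 0.082]
top knob_grip 0.81 [391. 206.] [ 0.56  -0.094  0.112]
top pad_face 0.52 [331. 195.] [0.589 0.026 0.06 ]
top spare_vial_center 0.45 [337. 244.] [0.484 0.011 0.06 ]
side [ 0.043 -0.617  0.599]
side photometer 0.95 [335. 236.] [ 0.565 -0.044  0.02 ]
side photometer 0.6 [311. 196.] [0.636 0.149 0.02 ]
side vial_center 0.73 [246. 243.] [ 0.337 -0.006  0.08 ]
side vial_center 0.68 [266. 224.] [0.41  0.029 0.08 ]
side jaw_grip 0.81 [309. 194.] [0.576 0.079 0.082]
side jaw_grip 0.46 [327. 209.] [ 0.566 -0.008  0.082]
side jaw_grip 0.25 [367. 200.] [ 0.678 -0.035  0.082]
side knob_grip 0.94 [354. 227.] [ 0.539 -0.133  0.112]
side spare_vial_center 0.35 [334. 237.] [ 0.527 -0.082  0.06 ]
```

View pics/top0.png

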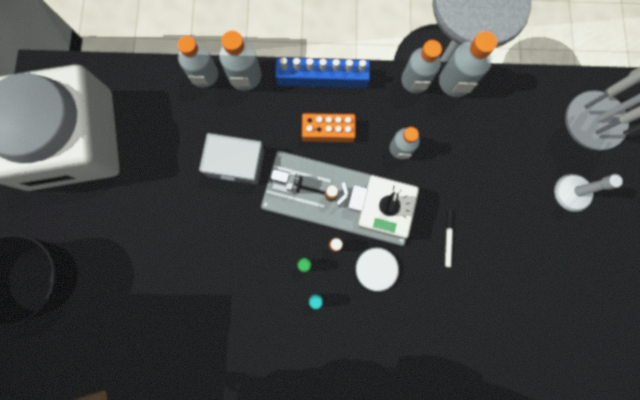

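View pics/side0.png

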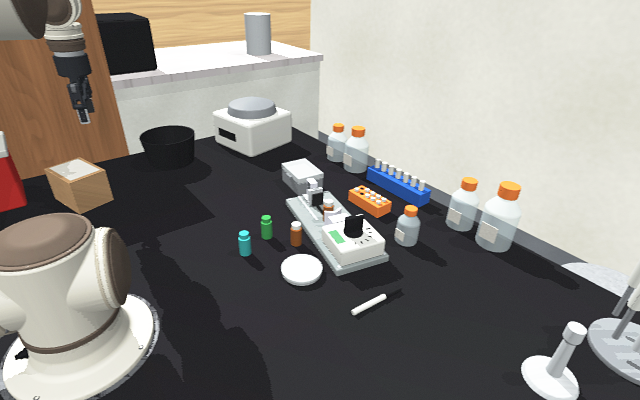

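Run:
```python
from h import *
a=cv2.imread("pics/top0.png")[140:250,255:425]
cv2.imwrite("pics/c1.png",cv2.resize(a,None,fx=4.7,fy=4.7,interpolation=cv2.INTER_CUBIC))
r=cut_out("top","photometer")[0]["region"].astype(np.uint8)
print(cv2.minAreaRect(np.argwhere(r)[:,::-1].astype(np.float32)))
for q in ["knob_grip","jaw_grip"]:
  for d in cut_out("top",q)[:2]:
    p=np.argwhere(d["region"])[:,::-1]; print(q,d["conf"],d["centre"],p.min(0),p.max(0),cv2.minAreaRect(p.astype(np.float32)))
```

```text
((340.3025817871094, 198.26991271972656), (149.8448486328125, 61.52257537841797), 14.381393432617188)
```

View pics/c1.png

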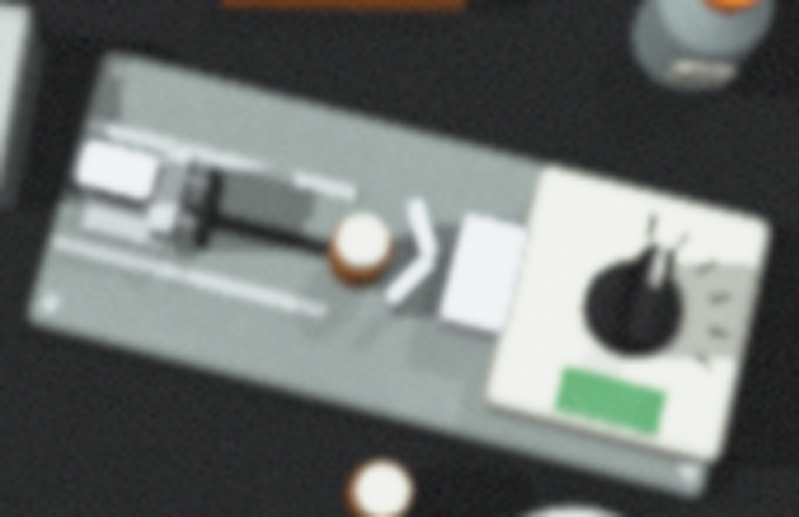

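Run:
```python
from h import *
f=lambda u,v,z: back("top",(255+u/4.7,140+v/4.7),z)
A,B,C=f(108,50,.02),f(29,322,.02),f(700,497,.02)
print(A,B,C,np.linalg.norm(A-B),np.linalg.norm(B-C))
y=(B-C)[:2];x=(A-B)[:2]
th1=np.degrees(np.arctan2(-y[0],y[1])); th2=np.degrees(np.arctan2(x[1],x[0])); print(th1,th2)
th=np.radians(th1); R=np.array([[np.cos(th),-np.sin(th)],[np.sin(th),np.cos(th)]])
# origin from A(-? ) corners: A=(70,180) B=(-70,180) C=(-70,-155)
P=np.array([[.07,.18],[-.07,.18],[-.07,-.155]]); W=np.array([A,B,C])[:,:2]
o=(W-P@R.T).mean(0); print("origin",o, (W-P@R.T-o))
for n,u,v,z in [("fin",116,169,.082),("vial",360,240,.081),("skirt",632,307,.075),("Vapex",438,252,.065)]:
    w=f(u,v,z); print(n,w,(w[:2]-o)@R)
# box top corners
for u,v in [(545,165),(770,222),(718,460),(488,403)]: print((f(u,v,.065)[:2]-o)@R)
```

```text
[0.69928402 0.14868777 0.02      ] [0.56257678 0.18164903 0.02      ] [ 0.48476438 -0.14151786  0.02      ] 0.14062472765005682 0.3324027776518652
-13.538030119735788 -13.555764285161201
origin [ 0.58889721 -0.00895715] [[ 0.00019545 -0.00096739]
 [-0.00040172 -0.00077883]
 [ 0.00020627  0.00174622]]
fin [0.62433566 0.1364859  0.082     ] [0.00040692 0.14969769]
vial [0.59416749 0.02533265 0.081     ] [-0.00290308  0.03457077]
skirt [ 0.56705363 -0.09899558  0.075     ] [-0.00015948 -0.09265007]
Vapex [ 0.59249761 -0.0114343   0.065     ] [ 0.00408025 -0.0015655 ]
[ 0.05684921 -0.03991721]
[ 0.05726876 -0.14753017]
[-0.05673629 -0.14782137]
[-0.05801174 -0.04042836]
```

The photometer sits at about (0.589, -0.009) with a yaw of -13.55°. What could be taken for the vial, in top-view pixels:
- (331,191): amber vial in the holder, between V-block and jaw. This is the one to clamp.
- (336,245): amber spare on the bench.
- (304,265): green look-alike.
- (316,302): turquoise look-alike.

The crop confirms the choice. The fin top is at (280,176) and the knob at (389,205), with its white line towards home. Next I roll the tool and go above the fin.

>>> {"method": "send_rows", "body": {
  "deltas": [
    [50,[0,0,0],0.15],
    [50,[0,0,0],0.15],
    [50,[0,0,0],0.15],
    [50,[0,0,0],0.15],
    [50,[0,0,0],0.15],
    [50,[0,0,0],0.15],
    [50,[0,0,0],0.15],
    [50,[0,0,0],0.15],
    [50,[0,0,0],0.15],
    [50,[0,0,0],0.148]
  ]
}}

```text
t: 1.85
eef_pos: [0.1672, 0.524, 0.2313]
ee_rot: [[-0.0, 0.971, -0.24], [0.0, -0.24, -0.971], [-1.0, -0.0, -0.0]]
contact_force: [0.1, 0.1, -0.7]
gripper_width: 0.0501
```

>>> {"method": "send_rows", "body": {
  "deltas": [
    [50,[0,36,18],0],
    [50,[0,36,18],0],
    [50,[0,36,18],0],
    [50,[0,36,18],0],
    [50,[0,36,18],0],
    [50,[0,36,18],0],
    [50,[0,36,18],0],
    [50,[0,36,18],0],
    [50,[0,36,18],0],
    [50,[0,36,18],0]
  ]
}}

```text
t: 2.85
eef_pos: [0.4762, 0.2635, 0.2315]
ee_rot: [[0.0, 0.972, -0.234], [0.0, -0.234, -0.972], [-1.0, 0.0, -0.0]]
contact_force: [0.6, 1.1, 0.8]
gripper_width: 0.0499
```

```bash
cat >> h.py <<'E'
O=np.array([.589,-.009]); th=np.radians(-13.55); RP=np.array([[np.cos(th),-np.sin(th)],[np.sin(th),np.cos(th)]])
def st(target=None):
    s=read_state(); R=np.array(s['ee_rot']); p=np.array(s['eef_pos'])
    print("t",round(s['t'],2),"tcp",np.round(p,4),"phot xy mm",np.round((p[:2]-O)@RP*1e3,1),"yaw tool y rel phot x deg",round(np.degrees(np.arctan2(R[1,1],R[0,1]))+13.55,1),"w",round(s['gripper_width']*1e3,1),"F",np.round(s['contact_force'],1),"T",np.round(s['wrist_torque'],2),"q6",round(s['qpos'][5],2))
    if target is not None:
        w=np.r_[O+RP@np.array(target[:2])/1e3,target[2]/1e3]; print("tool delta mm",np.round(R.T@(w-p)*1e3,1))
E
python3 -c "
from h import *
st([0,149.5,150])"
```

```text
t 2.85 tcp [0.4762 0.2635 0.2315] phot xy mm [-173.5  238.5] yaw tool y rel phot x deg 0.0 w 49.9 F [0.6 1.1 0.8] T [ 0.04 -0.05  0.02] q6 2.31
tool delta mm [ 81.5 173.4  89.1]
```

>>> {"method": "send_rows", "body": {
  "deltas": [
    [50,[0,35,18],0],
    [50,[0,35,18],0],
    [50,[0,35,18],0],
    [50,[20,35,18],0],
    [50,[30,33.4,17],0],
    [50,[31,0,0],0],
    [50,[0,0,0],0],
    [50,[0,0,0],0]
  ]
}}

```text
t: 3.65
eef_pos: [0.6224, 0.1378, 0.1507]
ee_rot: [[-0.001, 0.972, -0.234], [-0.0, -0.234, -0.972], [-1.0, -0.001, 0.0]]
contact_force: [-0.2, 0.7, -0.1]
gripper_width: 0.05
```

Run:
```python
from h import *
st([0,149.5,48])
a=save("side","s1"); u=proj("side",[.62,.13,.1]).astype(int); print(u)
u=np.clip(u,[100,75],[540,325]); a=a[u[1]-75:u[1]+75,u[0]-100:u[0]+100,::-1]
b=save("top","t1")[110:260,240:440,::-1]
cv2.imwrite("pics/c2.png",cv2.resize(np.vstack([a,b]),None,fx=2,fy=2,interpolation=cv2.INTER_CUBIC) if 0 else cv2.resize(np.hstack([a,b]),None,fx=2,fy=2,interpolation=cv2.INTER_CUBIC))
```

```text
t 3.65 tcp [0.6224 0.1378 0.1507] phot xy mm [ -1.9 150.6] yaw tool y rel phot x deg 0.0 w 50.0 F [-0.2  0.7 -0.1] T [-0.02 -0.01  0.01] q6 2.02
tool delta mm [102.7   2.    1. ]
[311 176]
```

View pics/c2.png

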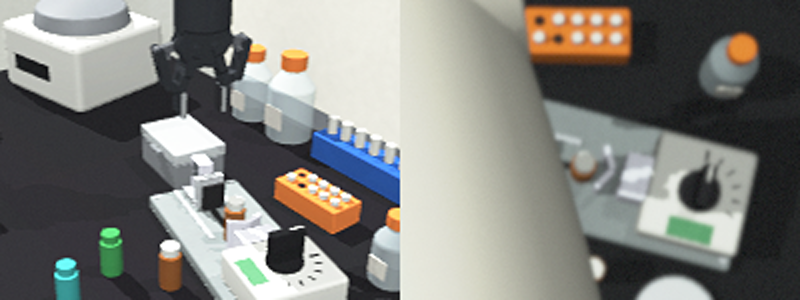

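The fingers are above the fin (side view), clear of the tip box behind it. Descending now.

>>> {"method": "send_rows", "body": {
  "deltas": [
    [50,[25,1,0.5],0],
    [50,[25,0,0],0],
    [50,[25,0,0],0],
    [50,[15,0,0],0],
    [50,[10,0,0],0],
    [50,[0,0,0],0]
  ]
}}

```text
t: 4.35
eef_pos: [0.6235, 0.1373, 0.0501]
ee_rot: [[-0.0, 0.972, -0.233], [-0.0, -0.233, -0.972], [-1.0, -0.0, 0.0]]
contact_force: [-0.4, 0.3, -0.5]
gripper_width: 0.0497
```

```bash
python3 -c "
from h import *
st([0,149.5,48])"
```

```text
t 4.35 tcp [0.6235 0.1373 0.0501] phot xy mm [ -0.7 150.3] yaw tool y rel phot x deg 0.1 w 49.7 F [-0.4  0.3 -0.5] T [0.01 0.03 0.02] q6 2.02
tool delta mm [2.1 0.7 0.8]
```

>>> {"method": "send_rows", "body": {
  "deltas": [
    [15,[0,0.7,0],0],
    [15,[0,0,0],0],
    [15,[0,0,0],0],
    [15,[0,0,0],0],
    [15,[0,0,0],0],
    [15,[0,0,0],0],
    [15,[0,0,0],0],
    [15,[0,0,0],0]
  ]
}}

```text
t: 5.15
eef_pos: [0.6255, 0.137, 0.052]
ee_rot: [[0.003, 0.972, -0.234], [0.001, -0.234, -0.972], [-1.0, 0.003, -0.001]]
contact_force: [1.7, 1.3, 6.3]
gripper_width: 0.0187
```

```bash
python3 -c "
from h import *
st([0,149.5,48])"
```

```text
t 5.15 tcp [0.6255 0.137  0.052 ] phot xy mm [  1.3 150.5] yaw tool y rel phot x deg 0.0 w 18.7 F [1.7 1.3 6.3] T [-0.06 -0.23 -0.02] q6 2.02
tool delta mm [ 4.  -1.3  1. ]
```

>>> {"method": "send_rows", "body": {
  "deltas": [
    [15,[0,0,5],0],
    [15,[0,0,8],0],
    [15,[0,0,8],0],
    [15,[0,0,8],0],
    [15,[0,0,8],0],
    [15,[0,0,8],0],
    [15,[0,0,5],0],
    [15,[0,0,2],0],
    [15,[0,0,0],0],
    [15,[0,0,0],0]
  ]
}}

```text
t: 6.15
eef_pos: [0.6134, 0.0868, 0.052]
ee_rot: [[0.003, 0.972, -0.234], [0.001, -0.234, -0.972], [-1.0, 0.003, -0.002]]
contact_force: [2.5, 1.4, 5.7]
gripper_width: 0.0191
```

```bash
python3 -c "
from h import *
st([0,75,50]);s=read_state();print(RP.T@np.array(s['contact_force'])[:2])"
```

```text
t 6.15 tcp [0.6134 0.0868 0.052 ] phot xy mm [ 1.3 98.8] yaw tool y rel phot x deg 0.0 w 19.1 F [2.5 1.4 5.7] T [ 0.35 -0.25 -0.  ] q6 1.95
tool delta mm [ 1.9 -1.3 23.8]
[2.08841143 1.90675879]
```

>>> {"method": "send_rows", "body": {
  "deltas": [
    [15,[0,0,2],0],
    [15,[0,0,2],0],
    [15,[0,0,2],0],
    [15,[0,0,2],0],
    [15,[0,0,2],0],
    [15,[0,0,2],0],
    [15,[0,0,2],0]
  ]
}}

```text
t: 6.85
eef_pos: [0.6103, 0.0738, 0.0519]
ee_rot: [[0.003, 0.972, -0.233], [0.002, -0.233, -0.972], [-1.0, 0.003, -0.003]]
contact_force: [3.4, 5.7, 6.3]
gripper_width: 0.0193
```

```bash
python3 -c "
from h import *
st([0,75,50]);s=read_state();print(RP.T@np.array(s['contact_force'])[:2])"
```

```text
t 6.85 tcp [0.6103 0.0738 0.0519] phot xy mm [ 1.3 85.5] yaw tool y rel phot x deg 0.1 w 19.3 F [3.4 5.7 6.3] T [ 1.03 -0.39 -0.1 ] q6 1.93
tool delta mm [ 1.9 -1.3 10.5]
[1.9537199  6.29911841]
```

>>> {"method": "send_rows", "body": {
  "deltas": [
    [15,[0,0,1],0],
    [15,[0,0,1],0],
    [15,[0,0,1],0],
    [15,[0,0,1],0]
  ]
}}

```text
t: 7.25
eef_pos: [0.6094, 0.0699, 0.0519]
ee_rot: [[0.003, 0.972, -0.233], [0.002, -0.233, -0.972], [-1.0, 0.003, -0.003]]
contact_force: [3.3, 4.7, 5.7]
gripper_width: 0.0195
```

>>> {"method": "send_rows", "body": {
  "deltas": [
    [15,[0,0,1],0],
    [15,[0,0,1],0]
  ]
}}

```text
t: 7.45
eef_pos: [0.6089, 0.0681, 0.052]
ee_rot: [[0.004, 0.972, -0.233], [0.003, -0.233, -0.972], [-1.0, 0.003, -0.003]]
contact_force: [2.8, 7.9, 5.8]
gripper_width: 0.0192
```

>>> {"method": "send_rows", "body": {
  "deltas": [
    [15,[0,0,1],0],
    [15,[0,0,1],0]
  ]
}}

```text
t: 7.65
eef_pos: [0.6085, 0.0663, 0.0519]
ee_rot: [[0.004, 0.972, -0.233], [0.003, -0.233, -0.972], [-1.0, 0.003, -0.004]]
contact_force: [3.5, 6.8, 5.1]
gripper_width: 0.019
```

```bash
python3 -c "
from h import *
st([0,75,50]);s=read_state();print(RP.T@np.array(s['contact_force'])[:2])
save('top','t2');a=save('side','s2')[150:270,240:420,::-1]
cv2.imwrite('pics/c3.png',cv2.resize(a,None,fx=4,fy=4,interpolation=cv2.INTER_CUBIC))"
```

```text
t 7.65 tcp [0.6085 0.0663 0.0519] phot xy mm [ 1.3 77.8] yaw tool y rel phot x deg 0.1 w 19.0 F [3.5 6.8 5.1] T [ 1.33 -0.5  -0.15] q6 1.91
tool delta mm [ 1.9 -1.3  2.8]
[1.76973919 7.47064499]
```

View pics/c3.png

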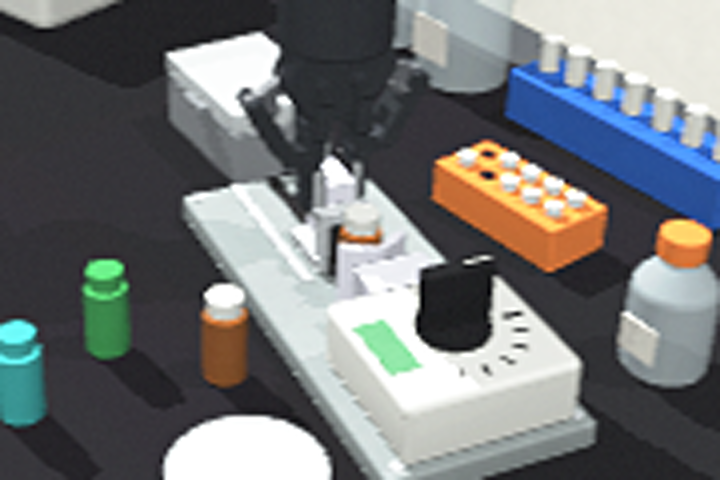

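The vial's cap sits in the V-block at crop (362,220), upright, with the jaw pad against it. I'll press about 3 mm more and watch for the spring slope.

>>> {"method": "send_rows", "body": {
  "deltas": [
    [15,[0,0,1],0],
    [15,[0,0,1],0]
  ]
}}

```text
t: 7.95
eef_pos: [0.6081, 0.0645, 0.052]
ee_rot: [[0.004, 0.973, -0.233], [0.003, -0.233, -0.973], [-1.0, 0.003, -0.004]]
contact_force: [3.8, 9.4, 4.8]
gripper_width: 0.0189
```

>>> {"method": "send_rows", "body": {
  "deltas": [
    [15,[0,0,1],0],
    [15,[0,0,0],0]
  ]
}}

```text
t: 8.15
eef_pos: [0.6078, 0.0635, 0.052]
ee_rot: [[0.004, 0.973, -0.233], [0.003, -0.233, -0.973], [-1.0, 0.003, -0.004]]
contact_force: [3.1, 7.7, 5.7]
gripper_width: 0.0187
```

Run:
```python
from h import *
st([0,75,50])
for i in range(6):
    capture("top"); s=read_state(); print(np.round(RP.T@np.array(s['contact_force'])[:2],1))
st()
```

```text
t 8.15 tcp [0.6078 0.0635 0.052 ] phot xy mm [ 1.3 74.9] yaw tool y rel phot x deg 0.1 w 18.7 F [3.1 7.7 5.7] T [ 1.44 -0.47 -0.17] q6 1.91
tool delta mm [ 2.  -1.3 -0.1]
[0.9 8.6]
[1.8 9. ]
[1.5 8. ]
[1.8 8.8]
[1.4 8. ]
[1.9 9.2]
t 8.45 tcp [0.6078 0.0635 0.052 ] phot xy mm [ 1.3 74.9] yaw tool y rel phot x deg 0.1 w 19.1 F [4.  8.5 5.2] T [ 1.36 -0.5  -0.1 ] q6 1.91
```

The force rises from about 6 N (slide friction) to 8.6 N over the last few millimetres, which fits about 4.5 mm of pad travel. I release and go to the knob.

>>> {"method": "send_rows", "body": {
  "deltas": [
    [50,[0,0,0],0],
    [50,[0,0,0],0],
    [50,[0,0,0],0],
    [50,[0,0,0],0],
    [50,[20,0,0],0],
    [50,[-40,0,0],0],
    [50,[-40,0,0],0],
    [50,[-40,0,0],0],
    [50,[-20,0,0],0],
    [50,[0,0,0],0]
  ]
}}

```text
t: 9.45
eef_pos: [0.6077, 0.062, 0.1741]
ee_rot: [[0.005, 0.972, -0.234], [0.0, -0.234, -0.972], [-1.0, 0.005, -0.002]]
contact_force: [-1.2, 0.1, -0.5]
gripper_width: 0.05
```

That batch contained a stray +20 mm (downward) row of mine. I'll check the vial and jaw from the next view.

>>> {"method": "send_rows", "body": {
  "deltas": [
    [50,[0,0,34],0],
    [50,[0,0,34],0],
    [50,[0,0,34],0],
    [50,[0,0,34],0],
    [50,[0,0,33],0],
    [50,[0,0,0],-0.15],
    [50,[0,0,0],-0.15],
    [50,[0,0,0],-0.15],
    [50,[0,0,0],-0.15],
    [50,[0,0,0],-0.15]
  ]
}}

```text
t: 10.45
eef_pos: [0.5664, -0.1024, 0.1688]
ee_rot: [[-0.002, 0.868, 0.497], [0.0, 0.497, -0.868], [-1.0, -0.002, -0.001]]
contact_force: [-0.4, 0.4, 0.6]
gripper_width: 0.05
```

>>> {"method": "send_rows", "body": {
  "deltas": [
    [50,[0,0,0],-0.15],
    [50,[0,0,0],-0.15],
    [50,[0,0,0],-0.15],
    [50,[0,0,0],-0.15],
    [50,[0,0,0],-0.15],
    [50,[0,0,0],-0.071],
    [50,[0,0,0],0]
  ]
}}

```text
t: 11.15
eef_pos: [0.5664, -0.1024, 0.169]
ee_rot: [[-0.002, 0.233, 0.973], [0.0, 0.973, -0.233], [-1.0, -0.0, -0.002]]
contact_force: [0.6, 0.1, 0.8]
gripper_width: 0.0496
```

Run:
```python
from h import *
st([0,-94,80])
a=save('side','s3')[150:270,240:420,::-1]; b=save('top','t3')[140:260,250:430,::-1]
cv2.imwrite('pics/c4.png',cv2.resize(np.vstack([a,b]),None,fx=2.5,fy=2.5,interpolation=cv2.INTER_CUBIC))
```

```text
t 11.15 tcp [ 0.5664 -0.1024  0.169 ] phot xy mm [ -0.1 -96.1] yaw tool y rel phot x deg 90.1 w 49.6 F [0.6 0.1 0.8] T [-0.02 -0.01 -0.02] q6 0.06
tool delta mm [89.   2.1  0.2]
```

View pics/c4.png

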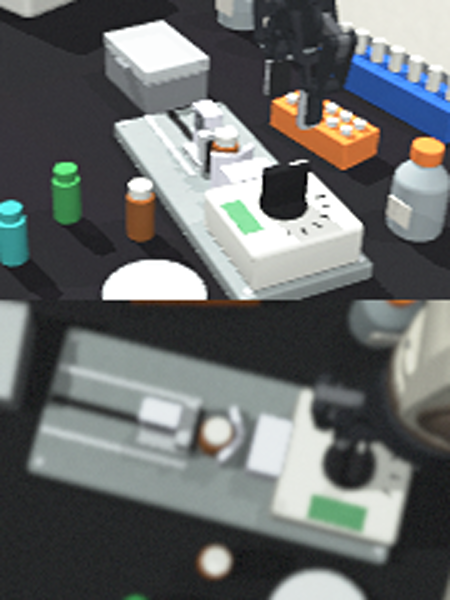

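The vial is upright in the V at top-view (337,193) with the jaw pad against it. The knob is still at home, under the gripper. Descending on the knob while I check the clamp numbers.

Run:
```python
from h import *
g=cv2.imread("pics/t3.png")
for n,uv,z in [("vial",(336.8,193),.081),("fin",(314,184.8),.082)]:
    print(n,(back("top",uv,z)[:2]-O)@RP*1e3)
```

```text
vial [-4.25363699 22.85375686]
fin [ 0.35770841 74.14454564]
```

>>> {"method": "send_rows", "body": {
  "deltas": [
    [50,[25,2,0],0],
    [50,[25,0,0],0],
    [50,[20,0,0],0],
    [50,[12,0,0],0],
    [50,[7,0,0],0],
    [50,[0,0,0],0],
    [50,[0,0,0],0]
  ]
}}

```text
t: 11.95
eef_pos: [0.5677, -0.1005, 0.0822]
ee_rot: [[0.001, 0.234, 0.972], [-0.0, 0.972, -0.234], [-1.0, 0.0, 0.001]]
contact_force: [0.3, 0.1, 1.5]
gripper_width: 0.0498
```

>>> {"method": "send_rows", "body": {
  "deltas": [
    [5,[0,0,0],0],
    [5,[0,0,0],0],
    [5,[0,0,0],0],
    [5,[0,0,0],0],
    [5,[0,0,0],0],
    [5,[0,0,0],0],
    [5,[0,0,0],0],
    [5,[0,0,0],0],
    [5,[0,0,0],0]
  ]
}}

```text
t: 12.85
eef_pos: [0.568, -0.0995, 0.0823]
ee_rot: [[0.002, 0.233, 0.972], [0.001, 0.972, -0.233], [-1.0, 0.002, 0.001]]
contact_force: [-0.3, 5.9, 3.6]
gripper_width: 0.013
```

```bash
python3 -c "
from h import *
st([0,-94,80])"
```

```text
t 12.85 tcp [ 0.568  -0.0995  0.0823] phot xy mm [  0.8 -92.9] yaw tool y rel phot x deg 90.1 w 13.0 F [-0.3  5.9  3.6] T [ 0.93 -0.06 -0.06] q6 0.06
tool delta mm [ 2.3 -1.1 -0.8]
```

Run:
```python
from h import *
g=cv2.imread("pics/t3.png")
for nm,c in [("t0",None),("t3",None)]: pass
for f,box in [("top0",(322,182,341,202)),("t3",(328,184,346,202))]:
    im=cv2.imread(f"pics/{f}.png").astype(int); x0,y0,x1,y1=box
    p=im[y0:y1,x0:x1]
    print(f); print(p.min(2))
a=g[170:215,300:360]
cv2.imwrite("pics/c5.png",cv2.resize(a,None,fx=12,fy=12,interpolation=cv2.INTER_NEAREST))
for s in [[0,20,81],[0,74.5,82]]: print(proj("top",np.r_[O+RP@np.array(s[:2])/1e3,s[2]/1e3]))
```

```text
top0
[[146 158 163 168 169 172 178 183 171 156 153 159 160 158 160 160 162 160
  163]
 [147 155 156 159 160 160 164 165 161 155 157 160 158 159 160 159 160 162
  165]
 [149 155 158 158 158 157 159 164 165 167 170 166 163 158 160 159 159 160
  167]
 [149 157 159 155 156 158 167 178 189 196 197 194 180 170 163 161 159 160
  166]
 [152 156 158 156 161 168 188 211 220 224 226 223 215 193 173 159 158 159
  165]
 [154 157 159 158 164 178 212 229 234 235 235 234 230 219 194 170 162 161
  162]
 [152 155 157 158 160 190 224 235 237 237 238 237 235 230 214 185 165 158
  157]
 [138 145 151 153 162 202 231 237 238 238 238 238 237 234 222 191 164 152
  147]
 [113 120 131 135 162 213 232 237 238 238 238 238 238 235 224 186 152 136
  127]
 [ 75  88  95 110 156 215 233 237 238 239 238 238 238 235 222 175 129 117
  109]
 [ 59  59  65  91 144 204 231 237 239 238 238 238 237 234 217 162 113 102
   98]
 [ 66  70  68  81 122 180 222 234 238 237 238 238 236 228 200 141 101 101
  100]
 [101  99  88  77  97 149 194 223 232 233 234 232 228 209 163 112  98 100
  101]
 [136 128 114  83  70 104 146 186 209 215 
[... 1235 characters left out ...]
28 228 226 227 226 221 198 147 113 129 153]
 [ 44  44  71 125 181 214 225 226 226 227 227 224 216 181 130 113 134 151]
 [ 43  43  58  99 150 194 216 223 224 223 223 215 192 155 120 129 147 157]
 [ 41  45  48  72 109 157 187 202 210 209 202 185 157 127 129 148 161 158]
 [ 47  47  43  49  73 107 136 157 169 167 157 142 124 130 151 162 163 150]
 [ 52  60  50  45  46  64  81  97 109 109 108 118 138 160 171 168 155 131]
 [ 59  70  63  50  37  42  47  53  63  77 113 153 187 194 186 164 137 114]
 [ 73  80  76  60  44  40  39  42  62 107 157 192 213 210 187 149 119 101]
 [ 83  89  91  81  68  61  50  59  89 145 194 215 217 197 162 126 104  96]]
[338.59040953 191.43653921]
[313.79542364 184.91731385]
```

View pics/c5.png

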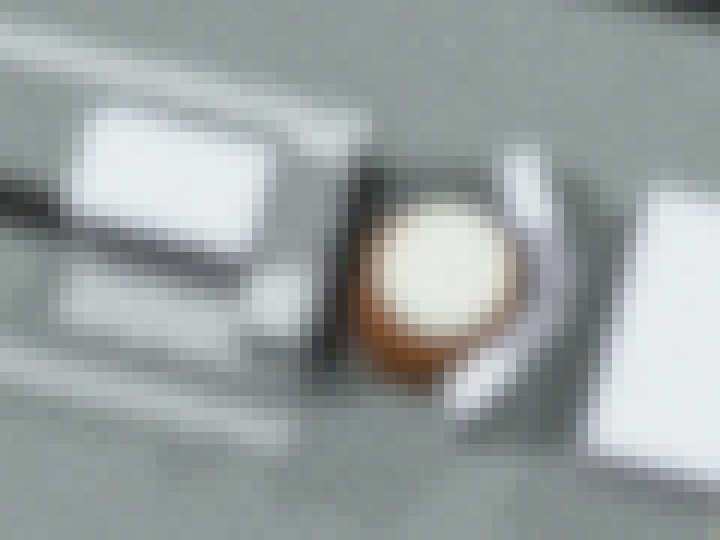

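Run:
```python
from h import *
outs=[]
for c,f,(x0,y0,w,h) in [("top","t3",(300,165,64,48)),("side","s3",(300,180,64,48))]:
    S=12; im=cv2.resize(cv2.imread(f"pics/{f}.png")[y0:y0+h,x0:x0+w],None,fx=S,fy=S,interpolation=cv2.INTER_CUBIC)[:, :64*S]
    def P(x,y,z):
        u=proj(c,np.r_[O+RP@np.array([x,y+1.1])/1e3,z/1e3]); return ((u-[x0,y0]+.5)*S).astype(int)
    a=np.linspace(0,2*np.pi,60)
    for r,z,col in [(11.5,81,(0,0,255)),(14,21,(255,0,0))]:
        cv2.polylines(im,[np.array([P(r*np.cos(t),20+r*np.sin(t),z) for t in a])],True,col,1)
    for cy,hx,hy,z in [(73.8,10,17,82)]:
        cv2.polylines(im,[np.array([P(i*hx,cy+j*hy,z) for i,j in [(1,1),(1,-1),(-1,-1),(-1,1)]])],True,(0,160,0),1)
    cv2.polylines(im,[np.array([P(-58,-40,65),P(58,-40,65)])],False,(255,0,255),1)
    outs.append(cv2.resize(im,(400,300)) if 0 else cv2.resize(im,(760,570))[:,:] )
cv2.imwrite("pics/c6.png",cv2.resize(np.hstack(outs),(800,300),interpolation=cv2.INTER_AREA))
```

```text
(no output)
```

View pics/c6.png

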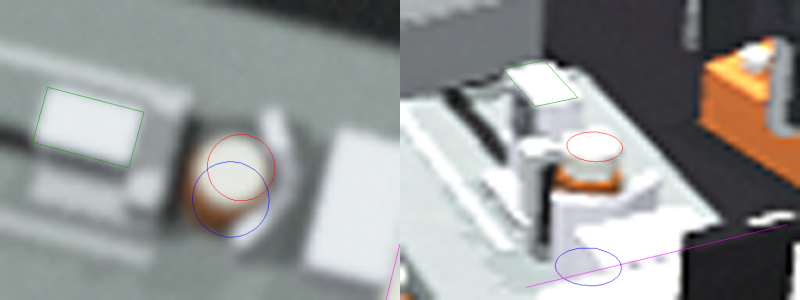

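The side view puts the cap right on the predicted seat circle (crop ~(595,147)). The top view is about 2 mm off, so the vial is seated within tolerance. Turning the knob clockwise, after taking 1 mm of side load off.

>>> {"method": "send_rows", "body": {
  "deltas": [
    [5,[0,1,0],0],
    [5,[0,0,0],0.08],
    [5,[0,0,0],0.08],
    [5,[0,0,0],0.08],
    [5,[0,0,0],0.08],
    [5,[0,0,0],0.08],
    [5,[0,0,0],0],
    [5,[0,0,0],0]
  ]
}}

```text
t: 13.65
eef_pos: [0.568, -0.0993, 0.0822]
ee_rot: [[0.001, 0.594, 0.805], [0.0, 0.805, -0.594], [-1.0, 0.001, 0.001]]
contact_force: [-0.4, 2.4, 5.7]
gripper_width: 0.0132
```

```bash
python3 -c "
from h import *
st()"
```

```text
t 13.65 tcp [ 0.568  -0.0993  0.0822] phot xy mm [  0.7 -92.7] yaw tool y rel phot x deg 67.1 w 13.2 F [-0.4  2.4  5.7] T [0.33 0.24 0.1 ] q6 0.46
```

>>> {"method": "send_rows", "body": {
  "deltas": [
    [5,[0,0,0],0.08],
    [5,[0,0,0],0.08],
    [5,[0,0,0],0.08],
    [5,[0,0,0],0.08],
    [5,[0,0,0],0.08],
    [5,[0,0,0],0.08],
    [5,[0,0,0],0.08],
    [5,[0,0,0],0],
    [5,[0,0,0],0]
  ]
}}

```text
t: 14.55
eef_pos: [0.5682, -0.099, 0.0823]
ee_rot: [[0.002, 0.93, 0.367], [0.0, 0.367, -0.93], [-1.0, 0.002, 0.0]]
contact_force: [0.4, 2.7, 6.1]
gripper_width: 0.0132
```

```bash
python3 -c "
from h import *
st()"
```

```text
t 14.55 tcp [ 0.5682 -0.099   0.0823] phot xy mm [  0.9 -92.4] yaw tool y rel phot x deg 35.1 w 13.2 F [0.4 2.7 6.1] T [0.63 0.12 0.07] q6 1.02
```

>>> {"method": "send_rows", "body": {
  "deltas": [
    [5,[0,0,0],0.08],
    [5,[0,0,0],0.08],
    [5,[0,0,0],0.05],
    [5,[0,0,0],0],
    [5,[0,0,0],0]
  ]
}}

```text
t: 15.05
eef_pos: [0.5683, -0.099, 0.0823]
ee_rot: [[0.002, 0.986, 0.165], [0.001, 0.165, -0.986], [-1.0, 0.002, -0.0]]
contact_force: [1.1, 4.5, 4.6]
gripper_width: 0.0131
```

Run:
```python
from h import *
b=save('top','t4')[165:235,340:440,::-1]
a=save('side','s4')[175:275,300:400,::-1]
for i in range(6):
    capture("top"); print(np.round(read_state()['wrist_torque'],3))
st()
cv2.imwrite('pics/c7.png',np.hstack([cv2.resize(b,(571,400),interpolation=cv2.INTER_CUBIC)[:, :400],cv2.resize(a,(400,400),interpolation=cv2.INTER_CUBIC)]))
```

```text
[ 0.621 -0.007  0.046]
[ 0.674 -0.008  0.021]
[ 0.712  0.005 -0.008]
[ 0.623 -0.02  -0.004]
[0.629 0.038 0.114]
[0.744 0.005 0.005]
t 15.45 tcp [ 0.5682 -0.099   0.0823] phot xy mm [  0.9 -92.4] yaw tool y rel phot x deg 23.1 w 12.9 F [0.4 3.8 5.9] T [0.74 0.   0.  ] q6 1.23
```

View pics/c7.png

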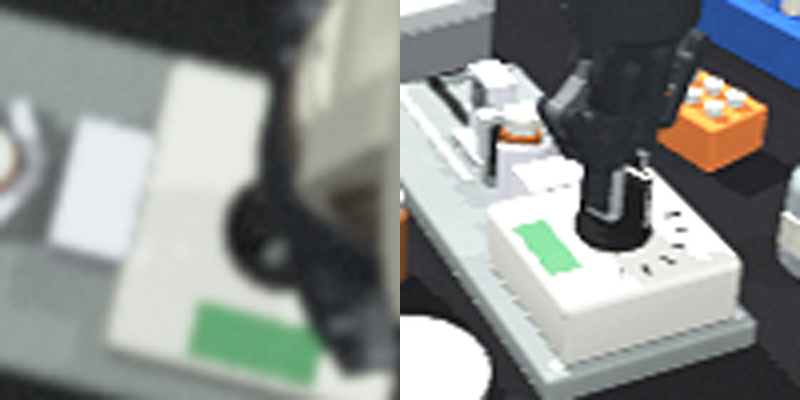

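The knob has turned 67.0° (1.169 rad) and stays in the fingers. The remaining torque about its axis is only about 0.03 N m, as expected on reaching a stop. The vial is upright and clamped at crop (520,125). Handing in.

```bash
python3 -c "
from h import *
st(); job_done(); st()"
```

```text
t 15.45 tcp [ 0.5682 -0.099   0.0823] phot xy mm [  0.9 -92.4] yaw tool y rel phot x deg 23.1 w 12.9 F [0.4 3.8 5.9] T [0.74 0.   0.  ] q6 1.23
the job is handed in; nothing more can be done
the job is handed in; nothing more can be done
```

I handed the job in at 15.5 s with the vial clamped in the V-block and the knob held at the third click stop; no verdict is reported.

**Clamp:** I slid the jaw about 75.6 mm until the slide force rose from about 6 N to 8.6 N. That fits a pad travel of 4 to 5 mm, or about 2.3 N on the vial. I then released the jaw.

**Vial position:** The side view put the cap right on its seat. The top view put it 2 to 3 mm off, which disagrees slightly but is inside the 5 mm limit. The vial was still upright in the last picture.

**Knob:** I gripped it and turned it clockwise by 67.0° (1.169 rad; the third stop is at 1.178). The torque about its axis was about 0.03 N m, noisy, as expected just at a stop. The fingers were still closed on it, 13 mm apart, at hand-in.

**Mistake:** After opening the fingers around the jaw fin I sent one stray 20 mm downward row. I saw no sign of contact in the force reading after the rise or in the pictures.

**Bystanders:** None was touched, and none looked moved in the later pictures. I did not measure their positions.

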